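Flip the swing-top bottle's collection marker over

ROBOT

A 6-joint arm with a two-finger parallel gripper is mounted at the origin on the work surface. World frame = base frame: x ahead of the robot, y to its left, z up, the work surface at z = 0. Lengths are in mm, angles in rad, forces in N, time in s.
With the tool pointing down it reaches from about 275 to 1000 mm from the base axis. Payload 8.4 kg.
Tool frame: the origin (TCP) lies between the finger pads; the fingertips stand r.tips_ahead ahead of it and the grasp point (between the pads) lies 6 mm ahead of it (r.tips_ahead is the distance from the TCP to the fingertips, in mm); z points along the fingers, y is the line along which they close (so a half turn about z gives the same grasp; the last joint's range is limited). The gripper opens to 85 mm and grips with 20 to 120 N. Pads are 22 mm wide; open, the fingers measure 114 mm over their backs; the gripper's body (76 mm by 85 mm) begins 54 mm behind the grasp point. The pads swing forward as they close: fully open they stand 13 mm farther back than shut.
Start: joints at [-1.303, 0.353, 1.633, -0, 1.155, -0.002], TCP at [166.585, -602.393, 230.981] pointing down, gripper open.
Joint ranges: [-2.63, 2.63], [-0.92, 2.1], [0.06, 2.66], [-1.3, 4.44], [0, 2.69], [-3.02, 3.02]. Speed limits (rad/s): [2.22, 2.22, 2.79, 3.14, 3.14, 3.14].

INTERFACE

Orientations are given as [roll, pitch, yaw] about the fixed x, y, z axes, in that order (R = Rz(yaw) Ry(pitch) Rx(roll)).
In Python, from rig import r gives the robot as it stands.
- The arm moves only by the tool carry_out, never from a script. Its arguments are lists of equal length, an entry for each row: "delta_pos": the shift along the tool's x, y, z in m, a list of three; "rot": the turn, a rotation vector about the tool's x, y, z in degrees, a list of three. A call has 1 to 8 rows; each row is the pose to reach, as a shift and turn from the pose commanded when the call began, along the tool's axes at that moment; what a row does not reach only later rows make up. A row lasts 1/8 s, in which the tool goes at most 62.5 mm and 10.7 degrees, less where a joint would pass 70% of its speed; a pose out of reach is approached as far as the arm can. A call with a gripper value outside its range is refused whole. "claw" is the finger opening in m, from 0 to 0.0854, set as the call begins (left out, the last holds). The fingers move at their own pace and stop on an object; "grip_force" is the grip in N (left out, the last holds). Time passes only in rows, so rows that repeat a pose let the fingers close. It gives the time, the measured TCP pose, the force, the opening and the grip force at its end, in the units of the state.
- r.sense(): the state, without advancing time (a new reading comes with each control period).
- r.grab_frame(name): name is "side" or "top"; returns the picture (420x560x3 uint8, blue, green, red); there is no depth.
- r.camera_info(name): a dict with "fx", "fy", "cx", "cy" (pixels), "distortion" ([k1, k2, p1, p2, k3] as OpenCV has them; the pictures are not rectified), "pose" (4x4, takes a point from camera to world coordinates). Camera axes: x right, y down, z forward; pixel columns grow to the right and rows downward; lengths in mm; the calibration is good to about 2 mm. A picture is of the moment at which its call begins. camera_info takes no time and is no camera call.
- r.sign_off(): hands the job in; it is judged then, once.
Trained networks look in the newest picture that a camera, given by its name, has taken for a name from the list of things; names that differ only in an ending like _2 or _b are one class to them, and where a whole thing is asked for, a point or a joint stands for the part that bears it (a point fixed in the world has none). Each returns a list of dicts, best first, with "p" (0 to 1); they miss things now and then, are a little off and sometimes report something else, mostly with a low value. They report only what shows in the picture. A call takes as long as a camera call. They do not tell look-alikes from the thing itself.
- r.recognise(thing, camera): "box" ([left, top, right, bottom] in pixels, round what is visible of it).
- r.cut_out(thing, camera): "mask" (420x560 bool, what is visible of it) and "box" ([left, top, right, bottom] in pixels, round what is visible of it).
The state is a dict: "clock": time; "qpos": joint angles; "qvel": joint speeds; "joint_efforts": joint torques, N m; "eef_pos": TCP position; "tcp_rot": TCP orientation; "contact_force": force on the tool from outside, world axes, zero at the start; "wrist_torque": the same for the moment, N m; "opening": opening from 0.0 (shut) to 1.0 (fully open); "grasp_force": force on a finger pad.
Only numpy, scipy, OpenCV 4.12 (cv2) and the standard library are available. Lean on these libraries where they do the work, as an engineer would, in place of code of your own. Each camera call takes 0.05 s, during which the arm holds its last target. There are 200 camera calls.

TASK

The swing-top bottle is full, so mark it as done: use a fingertip to push up the free end of the marker paddle in front of that bottle and turn the paddle right over its pivot, until it lies fully flat on the side towards the bottle with its ring face up. Only push the paddle, never grip it between the fingers, and do it gently enough that its stand stays put; leave the markers of the jar and of the conical flask, the vessels and the small things as they are.

Things in the scene. Friction and masses are not known exactly. Their poses are not given: they have to be found in the camera images.
- bottle_flag (a joint): angle of the marker paddle before the swing-top bottle, rad: 0 = flat towards the robot (stand's -x), bar face up; 1.57 = upright; 3.14 = flat towards the swing-top bottle (+x), ring face up. THE ONE TO FLIP; starts within 0.3 of 0. Stiff hinge (0.03 Nm, 0.5 to 1 N at the lip): it stays at any angle where it is left; rubber-cushioned stops at 0 and 3.14.
- bottle_stand: marker stand of the swing-top bottle, loose, 0.7 kg. Steel base 150 (x) by 76 by 6 mm; on it a pedestal 44 (x) by 52 mm, top at 44 mm; ears 18 mm wide (x) at y = +-28.5 mm, up to 66 mm high, carry the pin. Origin: underside, centre; z up, +x from the robot's side to the swing-top bottle, which stands some 150 mm along +x.
- bottle_pivot (a point): centre of that paddle's hinge pin, on the stand's middle, 50 mm above the table. Axes as the stand's; the pin runs along y.
- jar_flag (a joint): angle of the marker paddle before the jar, rad: 0 = flat towards the robot (stand's -x), bar face up; 1.57 = upright; 3.14 = flat towards the jar (+x), ring face up. Leave it; starts within 0.3 of 0. Stiff hinge (0.03 Nm, 0.5 to 1 N at the lip): it stays at any angle where it is left; rubber-cushioned stops at 0 and 3.14.
- jar_stand: marker stand of the jar, loose, 0.7 kg. Steel base 150 (x) by 76 by 6 mm; on it a pedestal 44 (x) by 52 mm, top at 44 mm; ears 18 mm wide (x) at y = +-28.5 mm, up to 66 mm high, carry the pin. Origin: underside, centre; z up, +x from the robot's side to the jar, which stands some 150 mm along +x.
- flask_flag (a joint): angle of the marker paddle before the conical flask, rad: 0 = flat towards the robot (stand's -x), bar face up; 1.57 = upright; 3.14 = flat towards the conical flask (+x), ring face up. Leave it; starts within 0.3 of 3.14. Stiff hinge (0.03 Nm, 0.5 to 1 N at the lip): it stays at any angle where it is left; rubber-cushioned stops at 0 and 3.14.
- flask_stand: marker stand of the conical flask, loose, 0.7 kg. Steel base 150 (x) by 76 by 6 mm; on it a pedestal 44 (x) by 52 mm, top at 44 mm; ears 18 mm wide (x) at y = +-28.5 mm, up to 66 mm high, carry the pin. Origin: underside, centre; z up, +x from the robot's side to the conical flask, which stands some 150 mm along +x.
- bottle_lip (a point): middle of the lip's end on the bottle's paddle. Paddle: aluminium plate 2.5 mm thick, 48 mm wide (along the pin), 60 mm long from the pin, then a 10 mm lip bent 45 degrees to the bar-face side. At angle 0 the lip end is 67 mm from the pin and 7 mm above it, and the outer 38 mm of plate has 42 mm of free space below for a fingertip. Turns with the paddle.
- jar_lip (a point): middle of the lip's end on the jar's paddle (same paddle as the bottle's). Turns with the paddle.
- flask_lip (a point): middle of the lip's end on the flask's paddle (same paddle as the bottle's). Turns with the paddle.
- bottle: tall clear swing-top bottle, 62 mm diameter, 213 mm high, white ceramic stopper with wire bail; loose, 0.45 kg. Origin: underside, centre.
- jar: wide glass jar with a flat metal lid, 80 mm diameter, 110 mm high; loose. Origin: underside, centre.
- flask: conical glass flask with a cork, 84 mm diameter at the foot, 150 mm high; loose. Origin: underside, centre.
- tasting_glass: small glass cup, 44 mm diameter, 55 mm high, loose between two stands. Origin: underside, centre.
- stopper: tapered cork, 26 mm diameter, 24 mm high, loose between two stands. Origin: underside, centre.
- thermometer: black pen thermometer lying on the table, body 85 by 22 by 16 mm with a 110 mm steel probe along its +x. Origin: underside, centre of the body.
- dish: shallow glass dish, 96 mm diameter, 32 mm high. Origin: underside, centre.
Mind the look-alikes: they are no part of the job. What is shaped like the bottle_stand but purple or turquoise is not meant.

How it is judged (in metres and radians):
On the way:
1. the bottle's paddle, pushed by the fingers, is past upright (value of joint bottle_flag between 1.65 and 2.9 rad and contact force between the fingers and bottle_stand above 0.05 N).
At the end, for the whole second after the job is handed in: the bottle's paddle lies flat, turned over to at least 3.0 rad; its stand is level on the table within 25 mm of where it stood; the lips of the two other markers are within 15 mm, and vessels and small things within 20 mm, of where they were (value of joint bottle_flag above 3 rad and distance of bottle_stand from where it was at the start of the episode below 0.025 m and angle between bottle_stand's own z axis and vertical below 0.03 rad and linear speed of bottle_stand below 0.02 m/s and distance of each of jar_lip, flask_lip from where it was at the start of the episode below 0.015 m and distance of each of bottle, jar, flask, tasting_glass, stopper, thermometer, dish from where it was at the start of the episode below 0.02 m); the robot touches nothing.
It fails at once if the bottle's paddle is gripped between the fingers (the grasp point lies inside its plate or lip) (y of the grasp point in the frame of bottle_lip between -0.026 and 0.026 m and ((x of the grasp point in the frame of bottle_lip between 0.008 and 0.05 m and z of the grasp point in the frame of bottle_lip between -0.011 and -0.003 m) or (x of the grasp point in the frame of bottle_lip between -0.003 and 0.008 m and z of the grasp point in the frame of bottle_lip between -0.006 and 0.004 m))).
It fails at once if a marker stand is lifted or tipped, or the bottle's is shoved over 30 mm (height (world z) of any of bottle_stand, jar_stand, flask_stand above 0.008 m or angle between any of bottle_stand, jar_stand, flask_stand's own z axis and vertical above 0.12 rad or distance of bottle_stand from where it was at the start of the episode above 0.03 m).
It fails at once if the bottle's marker is forced with more than 50 N (contact force between the fingers and bottle_stand above 50 N).
It fails at once if another marker is turned or shoved (distance of any of jar_lip, flask_lip from where it was at the start of the episode above 0.02 m).
It fails at once if a vessel or small thing is lifted or pushed away (distance of any of bottle, jar, flask, tasting_glass, stopper, thermometer, dish from where it was at the start of the episode above 0.03 m).
It also fails if it takes over 38 s, if anything falls off the work surface, if the arm or the gripper's body presses on something with over 40 N, if the wrist force passes 120 N, or if a joint passes its speed limit or range.

## Working session

There is one attempt and no reset: what is moved stays moved. The work goes in short steps, Python scripts to look and compute and a tool call to move; the robot and the scene stay as the last step left them, time stands still between calls to the robot, and variables do not carry over. Pictures are saved under pics/ and viewed, at most 10 in all, crops included, and the job is handed in when it is done.

Besides the shell and the picture viewer there is one more tool, called after "Emit:" as name(argument=value, ...), one argument or row to a line, values as JSON. carry_out: Moves the arm, as the interface text tells. Its arguments: {"type":"object","properties":{"delta_pos":{"type":"array","items":{"type":"array","items":{"type":"number"}}},"rot":{"type":"array","items":{"type":"array","items":{"type":"number"}}},"claw":{"type":"number"},"grip_force":{"type":"number"}},"required":["delta_pos","rot"]}

```bash
mkdir -p pics
python3 - <<'E'
from rig import r
import cv2
for n in("side","top"):
    cv2.imwrite(f"pics/{n}0.png",r.grab_frame(n))
    i=r.camera_info(n);print(n,i)
for t in("bottle","bottle_stand","bottle_lip","jar","flask"):
    for n in("side","top"):
        print(t,n,[(d["box"],round(d["p"],2)) for d in r.recognise(t,n)])
print(r.sense(),r.tips_ahead)
E
```

```text
side {'fx': 532.5439992192107, 'fy': 532.5439992192107, 'cx': 278.7530235251307, 'cy': 206.15857736473333, 'distortion': array([-0.12809056,  0.        ,  0.        ,  0.        ,  0.        ]), 'pose': array([[-6.74158672e-01, -4.27079907e-01,  6.02588448e-01,
        -2.37473768e+02],
       [-7.38585369e-01,  3.91280886e-01, -5.48990821e-01,
         7.11677710e+02],
       [-1.31839378e-03, -8.15169934e-01, -5.79220373e-01,
         7.93759703e+02],
       [ 0.00000000e+00,  0.00000000e+00,  0.00000000e+00,
         1.00000000e+00]])}
top {'fx': 450.41929458506695, 'fy': 450.41929458506695, 'cx': 280.1318590978239, 'cy': 203.81719169153288, 'distortion': array([-0.0259419,  0.       ,  0.       ,  0.       ,  0.       ]), 'pose': array([[-2.67453559e-02, -9.97510858e-01,  6.52439624e-02,
         4.81450233e+02],
       [-9.99638039e-01,  2.64981294e-02, -4.65182246e-03,
        -7.44494534e+00],
       [ 2.91140045e-03, -6.53447613e-02, -9.97858500e-01,
         1.09998548e+03],
       [ 0.00000000e+00,  0.00000000e+00,  0.00000000e+00,
         1.00000000e+00]])}
bottle side [(
[... 748 characters left out ...]
': array([-1.30339407e+00,  3.52954032e-01,  1.63343188e+00,  2.32025641e-06,
        1.15517533e+00, -2.43086180e-03]), 'qvel': array([-3.13385058e-03,  8.77530000e-05,  1.65392448e-03,  1.45309469e-04,
       -1.49190944e-03, -1.34254869e-04]), 'joint_efforts': array([-3.16224672e-03, -6.04881120e+01, -3.42313170e+01, -2.06275813e-04,
        1.15211660e-03,  2.82536814e-05]), 'eef_pos': array([ 166.58732175, -602.38441875,  230.99603399]), 'tcp_rot': array([ 3.14156123e+00, -2.04637376e-06,  2.69832177e-01]), 'contact_force': array([-0.22379591, -0.82771186, -0.37039651]), 'wrist_torque': array([ 0.00329119,  0.02509059, -0.03460011]), 'grasp_force': 0.0, 'opening': 0.99888885673027} 25.0
```

View pics/side0.png

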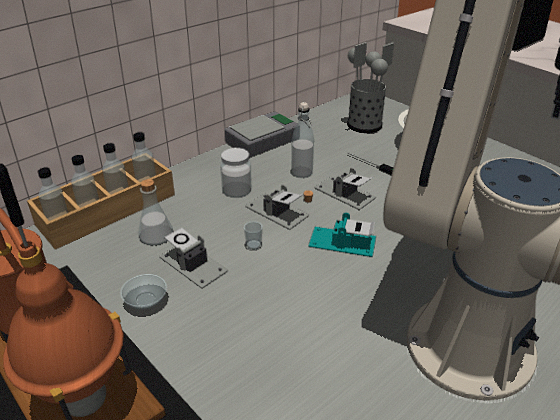

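View pics/top0.png

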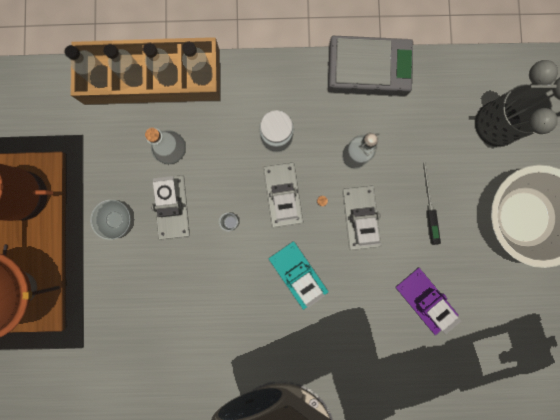

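The top picture shows the bottle at (360,150), with its grey stand at (362,217) and the paddle at the lower end, around (367,230). The purple (427,300) and turquoise (298,275) stands are the look-alikes.

Run:
```python
from rig import r
import cv2, numpy as np
t=cv2.imread("pics/top0.png")[175:260,325:400]; s=cv2.imread("pics/side0.png")[160:215,305:385]
a=cv2.resize(t,None,fx=7,fy=7,interpolation=cv2.INTER_CUBIC);b=cv2.resize(s,None,fx=3.4,fy=7/1,interpolation=cv2.INTER_CUBIC) if 0 else cv2.resize(s,None,fx=7,fy=7,interpolation=cv2.INTER_CUBIC)
cv2.imwrite("pics/t1.png",a);cv2.imwrite("pics/s1.png",b)
```

```text
(no output)
```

View pics/t1.png

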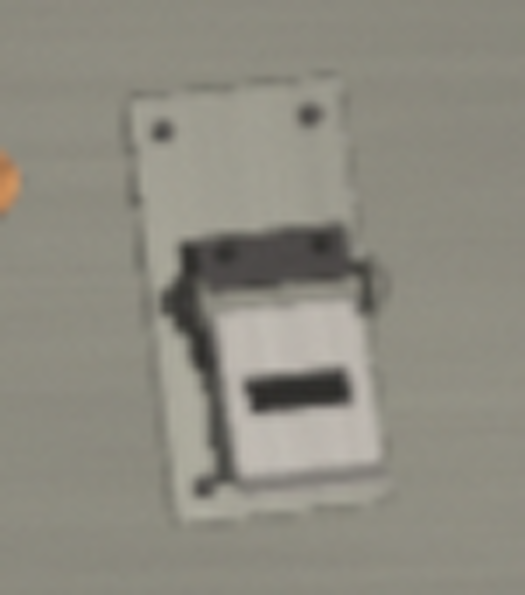

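View pics/s1.png

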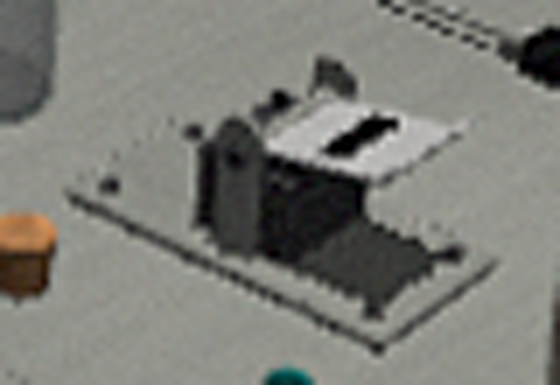

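The top crop shows the base corners at (132,95), (343,75), (392,497) and (178,522), and the lip edge from (237,487) to (383,468). The side crop shows the lip edge from (372,183) to (465,122).

```bash
cat > h.py <<'E'
from rig import r
import cv2, numpy as np
def ray(n,p):
    i=r.camera_info(n);K=np.array([[i["fx"],0,i["cx"]],[0,i["fy"],i["cy"]],[0,0,1]])
    u=cv2.undistortPoints(np.array(p,float).reshape(-1,1,2),K,i["distortion"])[:,0]
    return i["pose"][:3,3],np.c_[u,np.ones(len(u))]@i["pose"][:3,:3].T
def onz(n,p,z):
    o,d=ray(n,p);return o+d*((z-o[2])/d[:,2])[:,None]
def tri(p,q):
    o1,d1=ray("top",p);o2,d2=ray("side",q);out=[]
    for a,b in zip(d1,d2):
        s=np.linalg.lstsq(np.c_[a,-b],o2-o1,rcond=None)[0];A=o1+a*s[0];B=o2+b*s[1];out.append(np.r_[(A+B)/2,np.linalg.norm(A-B)])
    return np.array(out)
def proj(n,P):
    i=r.camera_info(n);K=np.array([[i["fx"],0,i["cx"]],[0,i["fy"],i["cy"]],[0,0,1]]);M=np.linalg.inv(i["pose"])
    return cv2.projectPoints(np.array(P,float),cv2.Rodrigues(M[:3,:3])[0],M[:3,3],K,i["distortion"])[0][:,0]
E
python3 - <<'E'
from h import *
np.set_printoptions(precision=1,suppress=True)
T=lambda L:(np.array(L)+.5)/7-.5+[325,175]
S=lambda L:(np.array(L)+.5)/7-.5+[305,160]
c=onz("top",T([(132,95),(343,75),(392,497),(178,522)]),6);print(c,c.mean(0))
f=(c[0]+c[1]-c[2]-c[3])/2;print(np.linalg.norm(f),np.linalg.norm(c[0]-c[1]),"yaw",np.arctan2(f[1],f[0]))
side=onz("side",S([(68,193),(378,350),(497,262)]),6);print("side",side, (side[0]+side[2])/2)
print(tri(T([(237,487),(383,468)]),S([(372,183),(465,122)])))
# vessel positions
for n,b in (("bottle",(360,150)),("stop",(322,201)),("therm",(433,228)),("probe",(427,185)),("jarst",(283,195))): print(n,onz("top",[b],10))
E
```

```text
[[ 587.2 -168.1    6. ]
 [ 592.3 -242.1    6. ]
 [ 445.1 -253.3    6. ]
 [ 438.5 -178.7    6. ]] [ 515.8 -210.6    6. ]
148.3404372185581 74.22533505566774 yaw 0.07344517102291229
side [[ 582.7 -165.     6. ]
 [ 434.2 -174.2    6. ]
 [ 440.9 -250.6    6. ]] [ 511.8 -207.8    6. ]
[[ 453.  -188.3   63.2    3.7]
 [ 455.6 -238.1   66.4    2.8]]
bottle [[ 679.5 -211.5   10. ]]
stop [[ 556.9 -114.3   10. ]]
therm [[ 484.1 -381.8   10. ]]
probe [[ 589.2 -372.1   10. ]]
jarst [[574.  -20.1  10. ]]
```

```bash
cat >> h.py <<'E'
from scipy.spatial.transform import Rotation as Ro
P0=np.array([514,-209,0.]);YAW=.078;W=11
def pose(Kx,Kz,phi,tips=25.):
    "TCP pose for the upper front tip corner at stand x,z, tool tilted phi deg"
    f=np.radians(phi);d=np.array([np.sin(f),0,-np.cos(f)]);e=np.array([np.cos(f),0,np.sin(f)])
    p=np.array([Kx,0,Kz])-W*e-tips*d
    Z=Ro.from_euler("z",YAW);R=Z.as_matrix()@np.c_[e,np.cross(d,e),d]
    return P0+Z.apply(p),Ro.from_matrix(R)
def rows(L,**k):
    s=r.sense();R0=Ro.from_euler("xyz",s["tcp_rot"])
    print("clock",s["clock"],"pos",s["eef_pos"].round(1),"F",s["contact_force"].round(2),"open",round(s["opening"],2),"tips",r.tips_ahead)
    for a in L:
        p,R=pose(*a,**k);print((R0.inv().apply(p-s["eef_pos"])/1000).round(4).tolist(),np.degrees((R0.inv()*R).as_rotvec()).round(1).tolist())
E
python3 -c "
from h import *
rows([(-110,150,50)])"
```

```text
clock 0.6 pos [ 166.6 -602.4  231. ] F [-0.22 -0.83 -0.37] open 1.0 tips 25.0
[0.306, -0.3125, 0.0733] [-4.8, 49.8, 10.3]
```

Emit:
carry_out(
  delta_pos=[
    [0.038, -0.039, 0],
    [0.076, -0.078, 0],
    [0.115, -0.117, 0],
    [0.153, -0.156, 0],
    [0.191, -0.195, 0.01],
    [0.23, -0.234, 0.03],
    [0.268, -0.273, 0.05],
    [0.306, -0.3125, 0.073],
  ],
  rot=[
    [0, 0, 0],
    [-0.5, 6, 1],
    [-1, 13, 3],
    [-2, 20, 4],
    [-3, 28, 6],
    [-4, 36, 8],
    [-4.5, 44, 9],
    [-4.8, 49.8, 10.3],
  ],
  claw=0,
  grip_force=20,
)

```text
clock: 1.6
eef_pos: [372.8, -233.2, 166.2]
tcp_rot: [3.138, -0.852, 0.092]
contact_force: [1.4, 0.2, 0.1]
opening: 0.0
grasp_force: 0.0
```

Emit:
carry_out(
  delta_pos=[
    [0, 0, 0],
    [0, 0, 0],
    [0, 0, 0],
    [0, 0, 0],
  ],
  rot=[
    [0, 0, 0],
    [0, 0, 0],
    [0, 0, 0],
    [0, 0, 0],
  ],
)

```text
clock: 2.1
eef_pos: [373.1, -235.1, 166.8]
tcp_rot: [3.138, -0.85, 0.094]
contact_force: [-0.4, 0.4, -0.1]
opening: 0.001
grasp_force: 0.0
```

Run:
```python
from h import *
rows([(-110,150,50),(-110,40,50)])
p,R=pose(-110,150,50); t=p+25*R.as_matrix()[:,2]
np.set_printoptions(precision=1,suppress=True)
ims=[]
for n in("top","side"):
    g=r.grab_frame(n)
    s=r.sense();tt=s["eef_pos"]+25*Ro.from_euler("xyz",s["tcp_rot"]).as_matrix()[:,2]
    q=proj(n,[tt])[0];print(n,q,s["tcp_rot"])
    x,y=q.round().astype(int);x=min(max(x,60),500);y=min(max(y,60),360)
    cv2.circle(g,tuple(q.round().astype(int)),1,(0,0,255),-1)
    ims.append(cv2.resize(g[y-60:y+60,x-60:x+60],(400,400),interpolation=cv2.INTER_CUBIC))
cv2.imwrite("pics/a.png",np.hstack(ims))
```

```text
clock 2.1 pos [ 373.1 -235.1  166.8] F [-0.37  0.4  -0.14] open 0.0 tips 25.0
[-0.0026, -0.015, 0.011] [-0.5, 1.3, 0.6]
[-0.0852, -0.0153, 0.0836] [-0.5, 1.3, 0.6]
top [387.5 273.2] [ 3.1 -0.8  0.1]
side [393.  158.9] [ 3.1 -0.8  0.1]
```

View pics/a.png

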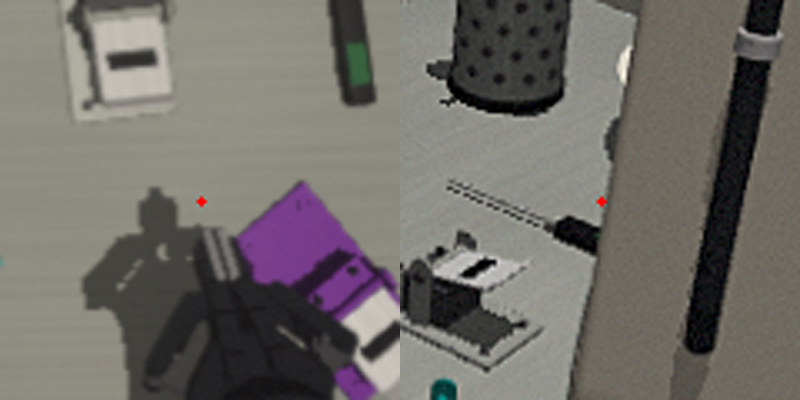

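The left half shows the closed fingertips about 8 px below the projected tip point (red, 387,273), so the tip offset needs a check. I'll go lower and look again with an overlay.

```bash
python3 -c "
from h import *
rows([(-110,90,50)])"
```

```text
clock 2.2 pos [ 372.9 -234.6  166.6] F [ 1.12 -0.81  0.  ] open -0.0 tips 25.0
[-0.0474, -0.0146, 0.0505] [-0.5, 1.3, 0.6]
```

Emit:
carry_out(
  delta_pos=[
    [-0.015, -0.01, 0.02],
    [-0.03, -0.0146, 0.035],
    [-0.0474, -0.0146, 0.0505],
    [-0.0474, -0.0146, 0.0505],
    [-0.0474, -0.0146, 0.0505],
  ],
  rot=[
    [-0.5, 1.3, 0.6],
    [-0.5, 1.3, 0.6],
    [-0.5, 1.3, 0.6],
    [-0.5, 1.3, 0.6],
    [-0.5, 1.3, 0.6],
  ],
)

```text
clock: 2.82
eef_pos: [378.3, -219.0, 97.7]
tcp_rot: [-3.138, -0.873, 0.076]
contact_force: [0.3, 0.5, 0.5]
opening: 0.001
grasp_force: 0.0
```

Run:
```python
from h import *
np.set_printoptions(precision=1,suppress=True)
rows([(-110,90,50)])
g=r.grab_frame("top");s=r.sense();M=Ro.from_euler("xyz",s["tcp_rot"]).as_matrix()
pts=proj("top",[s["eef_pos"]+k*M[:,2] for k in(-50,0,12,25)]);print(pts, M)
x,y=pts[-1].round().astype(int)
c=g[y-60:y+40,x-50:x+50];a=cv2.resize(c,(600,600),interpolation=cv2.INTER_CUBIC)
for p in pts: cv2.circle(a,tuple(((p-[x-50,y-60]+.5)*6).astype(int)),3,(0,0,255),1)
cv2.imwrite("pics/b.png",a)
```

```text
clock 2.825 pos [ 378.3 -219.    97.7] F [0.3 0.5 0.5] open 0.0 tips 25.0
[-0.0001, 0.0006, -0.0] [-0.1, -0.0, -0.1]
[[381.1 296.8]
 [375.8 277.4]
 [374.6 273. ]
 [373.3 268.2]] [[ 0.6  0.1  0.8]
 [ 0.  -1.   0.1]
 [ 0.8 -0.  -0.6]]
```

View pics/b.png

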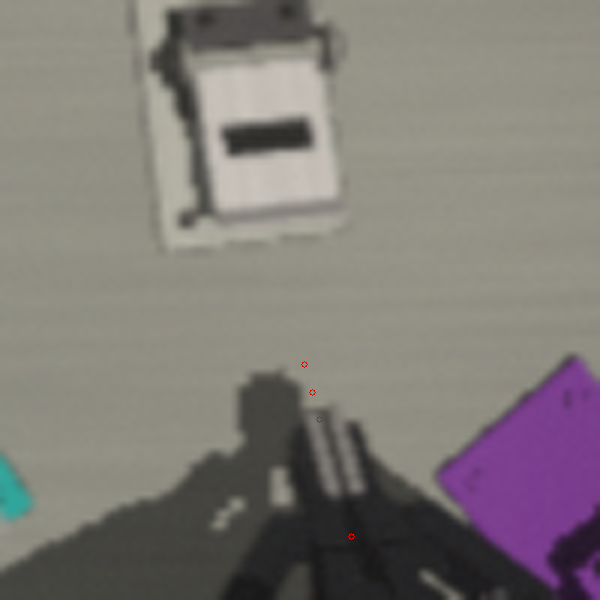

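The top crop shows the fingertips at crop (330,405). That is about 7 px behind and 2 px beside the projected points at crop (304,365). I'll move above the paddle, where both cameras see the tip, and triangulate it.

```bash
python3 -c "
from h import *
rows([(-110,135,50),(-55,135,50)])
print(tri([(371,139)],[(304,106)]))"
```

```text
clock 2.875 pos [ 378.3 -219.2   98. ] F [-0.04  0.74  0.23] open -0.0 tips 25.0
[0.0341, 0.0004, -0.0288] [-0.0, -0.0, -0.0]
[0.0694, 0.0004, 0.0133] [-0.0, -0.0, -0.0]
[[ 665.14516342 -198.94787311  204.8785393     2.26846563]]
```

Emit:
carry_out(
  delta_pos=[
    [0.017, 0.0, -0.0144],
    [0.0341, 0, -0.0288],
    [0.052, 0, -0.008],
    [0.0694, 0, 0.0133],
    [0.0694, 0, 0.0133],
    [0.0694, 0, 0.0133],
  ],
  rot=[
    [0, 0, 0],
    [0, 0, 0],
    [0, 0, 0],
    [0, 0, 0],
    [0, 0, 0],
    [0, 0, 0],
  ],
)

```text
clock: 3.62
eef_pos: [432.4, -214.3, 142.4]
tcp_rot: [-3.14, -0.873, 0.078]
contact_force: [-0.4, 1.2, 0.1]
opening: 0.003
grasp_force: 0.0
```

Run:
```python
from h import *
np.set_printoptions(precision=1,suppress=True)
rows([(-55,135,50)])
o=[]
for n,sz in(("top",30),("side",30)):
    g=r.grab_frame(n);s=r.sense();M=Ro.from_euler("xyz",s["tcp_rot"]).as_matrix()
    pts=proj(n,[s["eef_pos"]+k*M[:,2]+j*M[:,0] for k,j in((0,0),(12,0),(25,0),(25,11))])
    x,y=pts[1].round().astype(int);print(n,pts[1:],"crop origin",x-40,y-40)
    a=cv2.resize(g[y-40:y+40,x-40:x+40],(400,400),interpolation=cv2.INTER_CUBIC)
    for p in pts: cv2.circle(a,tuple(((p-[x-40,y-40]+.5)*5).astype(int)),3,(0,0,255),1)
    o.append(a)
print("tip",s["eef_pos"]+25*M[:,2])
cv2.imwrite("pics/c.png",np.hstack(o))
```

```text
clock 3.625 pos [ 432.4 -214.3  142.4] F [-0.4  1.2  0.1] open 0.0 tips 25.0
[0.0005, 0.0011, 0.0002] [-0.1, 0.0, -0.0]
top [[375.7 249.5]
 [374.4 244.7]
 [374.8 241.5]] crop origin 336 209
side [[371.3 159.5]
 [367.7 161. ]
 [365.6 157. ]] crop origin 331 119
tip [ 451.2 -213.1  125.9]
```

View pics/c.png

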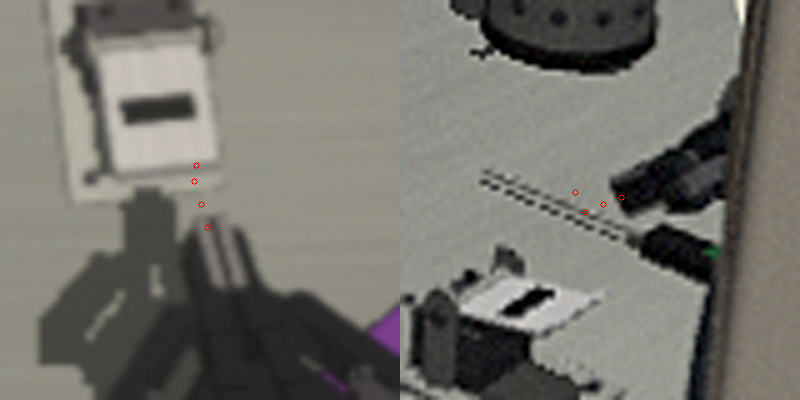

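The side crop shows the real tip face at about crop (218,197), where the TCP projects, and not 25 mm ahead. The top crop agrees, with about 4 mm to -y. I'll tilt to vertical at the same spot to separate a tip-length error from a camera offset.

Run:
```python
from h import *
np.set_printoptions(precision=1,suppress=True)
print(tri([(336+43,209+43.5)],[(331+43,119+39)]))
rows([(-80,150,10)])
```

```text
[[ 435.8 -218.6  139.1    2.3]]
clock 3.725 pos [ 432.1 -214.6  142. ] F [ 0.  -0.2  0.8] open -0.0 tips 25.0
[0.0151, 0.0008, -0.0298] [-0.1, -40.0, -0.1]
```

Emit:
carry_out(
  delta_pos=[
    [0.004, 0, -0.007],
    [0.007, 0, -0.015],
    [0.011, 0, -0.022],
    [0.015, 0, -0.03],
    [0.015, 0, -0.03],
    [0.015, 0, -0.03],
    [0.015, 0, -0.03],
  ],
  rot=[
    [0, -10, 0],
    [0, -20, 0],
    [0, -30, 0],
    [0, -40, 0],
    [0, -40, 0],
    [0, -40, 0],
    [0, -40, 0],
  ],
)

```text
clock: 4.6
eef_pos: [418.4, -217.1, 173.1]
tcp_rot: [3.141, -0.17, 0.075]
contact_force: [-1.0, 1.6, -0.8]
opening: -0.001
grasp_force: 0.0
```

Run:
```python
from h import *
np.set_printoptions(precision=1,suppress=True)
rows([(-80,150,10)])
o=[]
for n,sz in(("top",30),("side",30)):
    g=r.grab_frame(n);s=r.sense();M=Ro.from_euler("xyz",s["tcp_rot"]).as_matrix()
    pts=proj(n,[s["eef_pos"]+k*M[:,2]+j*M[:,0] for k,j in((0,0),(12,0),(25,0),(25,11))])
    x,y=pts[1].round().astype(int);print(n,pts,"crop origin",x-40,y-40)
    a=cv2.resize(g[y-40:y+40,x-40:x+40],(400,400),interpolation=cv2.INTER_CUBIC)
    for p in pts: cv2.circle(a,tuple(((p-[x-40,y-40]+.5)*5).astype(int)),3,(0,0,255),1)
    o.append(a)
print("tip",s["eef_pos"]+25*M[:,2])
cv2.imwrite("pics/d.png",np.hstack(o))
```

```text
clock 4.6 pos [ 418.4 -217.1  173.1] F [-1.   1.6 -0.8] open -0.0 tips 25.0
[0.0007, -0.0006, 0.0005] [0.1, 0.3, -0.2]
top [[382.8 260.4]
 [381.4 259.1]
 [379.9 257.7]
 [379.5 252.6]] crop origin 341 219
side [[380.2 148.1]
 [379.  152.1]
 [377.7 156.4]
 [374.1 154.2]] crop origin 339 112
tip [ 425.2 -216.3  149. ]
```

View pics/d.png

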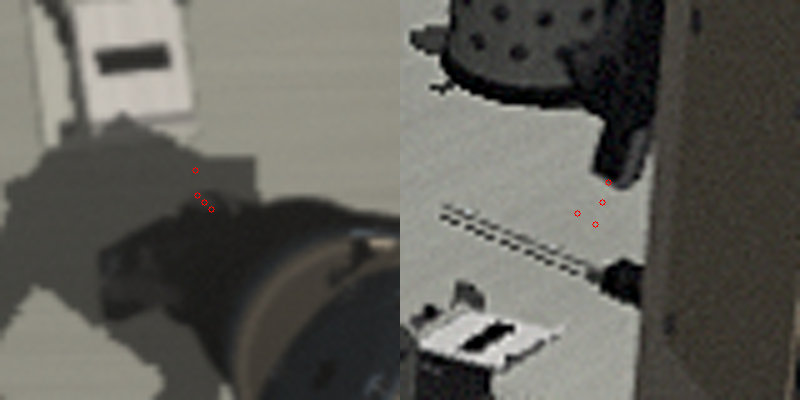

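With the tool near vertical, the side crop shows the tip at crop (215,181), again at the TCP, so the tips end about 4 mm ahead and about 4 mm to -y. I'll plan with tips = 4, which still clears everything if 25 is true, and check by force.

```bash
sed -i 's/P0=np.array(\[514,-209/P0=np.array([514,-205/; s/tips=25\./tips=4./' h.py; python3 -c "
from h import *
rows([(-120,110,50),(-120,42,50),(-56,42,50)])"
```

```text
clock 4.7 pos [ 420.8 -216.7  173.6] F [ 1.1  -0.15 -0.14] open -0.0 tips 25.0
[-0.0478, -0.0045, 0.0621] [0.0, 40.0, 0.1]
[-0.0596, -0.0045, 0.1291] [0.0, 40.0, 0.1]
[0.0034, -0.0045, 0.1402] [0.0, 40.0, 0.1]
```

Emit:
carry_out(
  delta_pos=[
    [-0.012, -0.001, 0.005],
    [-0.024, -0.002, 0.02],
    [-0.036, -0.003, 0.04],
    [-0.048, -0.0045, 0.062],
    [-0.054, -0.0045, 0.095],
    [-0.0596, -0.0045, 0.129],
    [-0.0596, -0.0045, 0.129],
    [-0.0596, -0.0045, 0.129],
  ],
  rot=[
    [0, 10, 0],
    [0, 20, 0],
    [0, 30, 0],
    [0, 40, 0],
    [0, 40, 0],
    [0, 40, 0],
    [0, 40, 0],
    [0, 40, 0],
  ],
)

```text
clock: 5.7
eef_pos: [390.1, -197.9, 51.7]
tcp_rot: [-3.053, -0.832, 0.06]
contact_force: [0.4, -0.4, 0.4]
opening: 0.004
grasp_force: 0.0
```

```bash
python3 -c "
from h import *
rows([(-100,42,50),(-80,42,50),(-68,42,50),(-56,42,50)])"
```

```text
clock 5.7 pos [ 390.1 -197.9   51.7] F [ 0.41 -0.42  0.42] open 0.0 tips 25.0
[-0.0027, 0.0182, 0.0187] [-4.3, 2.3, -0.8]
[0.0108, 0.0192, 0.0334] [-4.3, 2.3, -0.8]
[0.0189, 0.0197, 0.0423] [-4.3, 2.3, -0.8]
[0.027, 0.0203, 0.0512] [-4.3, 2.3, -0.8]
```

Emit:
carry_out(
  delta_pos=[
    [-0.001, 0.009, 0.009],
    [-0.0027, 0.0182, 0.0187],
    [-0.0027, 0.0182, 0.0187],
    [-0.0027, 0.0182, 0.0187],
  ],
  rot=[
    [-4.3, 2.3, -0.8],
    [-4.3, 2.3, -0.8],
    [-4.3, 2.3, -0.8],
    [-4.3, 2.3, -0.8],
  ],
)

```text
clock: 6.2
eef_pos: [405.9, -211.9, 37.3]
tcp_rot: [-3.135, -0.872, 0.079]
contact_force: [0.2, 0.1, -0.0]
opening: 0.002
grasp_force: 0.0
```

```bash
python3 -c "
from h import *
rows([(-100,42,50),(-80,42,50),(-68,42,50),(-56,42,50)]);print(r.sense()['qpos'].round(2))"
```

```text
clock 6.2 pos [ 405.9 -211.9   37.3] F [ 0.19  0.12 -0.  ] open 0.0 tips 25.0
[-0.0021, 0.0015, -0.0007] [-0.4, 0.0, 0.0]
[0.0108, 0.0016, 0.0146] [-0.4, 0.0, 0.0]
[0.0185, 0.0017, 0.0238] [-0.4, 0.0, 0.0]
[0.0262, 0.0018, 0.033] [-0.4, 0.0, 0.0]
[-1.03  0.63  2.51  2.03  0.87 -1.57]
```

Emit:
carry_out(
  delta_pos=[
    [0.004, 0.0016, 0.007],
    [0.0108, 0.0016, 0.0146],
    [0.0145, 0.0017, 0.019],
    [0.0185, 0.0017, 0.0238],
    [0.022, 0.0018, 0.028],
    [0.0262, 0.0018, 0.033],
    [0.0262, 0.0018, 0.033],
  ],
  rot=[
    [-0.4, 0, 0],
    [-0.4, 0, 0],
    [-0.4, 0, 0],
    [-0.4, 0, 0],
    [-0.4, 0, 0],
    [-0.4, 0, 0],
    [-0.4, 0, 0],
  ],
)

```text
clock: 7.08
eef_pos: [448.3, -209.7, 35.6]
tcp_rot: [-3.14, -0.872, 0.077]
contact_force: [0.1, -0.6, 0.2]
opening: -0.001
grasp_force: 0.0
```

Run:
```python
from h import *
rows([(-56,48,50),(-56,54,50)])
o=[]
for n,(x,y) in(("top",(335,195)),("side",(310,150))):
    o.append(cv2.resize(r.grab_frame(n)[y:y+70,x:x+70],(400,400),interpolation=cv2.INTER_CUBIC))
cv2.imwrite("pics/e.png",np.hstack(o))
```

```text
clock 7.075 pos [ 448.3 -209.7   35.6] F [ 0.09 -0.63  0.17] open -0.0 tips 25.0
[0.0048, 0.0005, -0.0044] [-0.1, 0.0, -0.0]
[0.0094, 0.0005, -0.0083] [-0.1, 0.0, -0.0]
```

View pics/e.png

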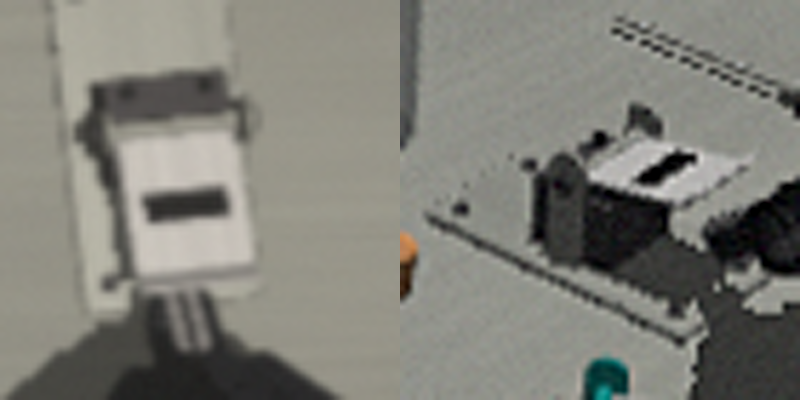

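The top view shows the tip only at the lip's edge, crop (178,292), and 5 mm too far towards +y. The side view shows the tip at crop (708,238), just outside the paddle. I'll triangulate and go deeper.

```bash
python3 - <<'E'
from h import *
t=tri([(335+178/5.714-.5,195+292/5.714-.5)],[(310+308/5.714-.5,150+238/5.714-.5)])[0];print(t)
s=r.sense();print(Ro.from_euler("xyz",s["tcp_rot"]).inv().apply(t[:3]-s["eef_pos"]))
E
sed -i 's/\[514,-205/[514,-210/' h.py; python3 -c "
from h import *
rows([(-48,40,50),(-43,38,50),(-43,44,50),(-43,50,50)])"
```

```text
[ 448.71349973 -209.06529614   39.53807718    4.36188673]
[ 3.68010145 -0.45645092 -1.84156657]
clock 7.175 pos [ 447.8 -209.6   35.5] F [-0.18  0.68  0.07] open -0.0 tips 25.0
[0.004, 0.0056, 0.0069] [-0.1, 0.0, -0.1]
[0.0057, 0.0056, 0.012] [-0.1, 0.0, -0.1]
[0.0103, 0.0056, 0.0081] [-0.1, 0.0, -0.1]
[0.0149, 0.0056, 0.0043] [-0.1, 0.0, -0.1]
```

Emit:
carry_out(
  delta_pos=[
    [0.003, 0.0056, 0.006],
    [0.0057, 0.0056, 0.012],
    [0.008, 0.0056, 0.01],
    [0.0103, 0.0056, 0.008],
    [0.0126, 0.0056, 0.0062],
    [0.0149, 0.0056, 0.0043],
    [0.0149, 0.0056, 0.0043],
  ],
  rot=[
    [0, 0, 0],
    [0, 0, 0],
    [0, 0, 0],
    [0, 0, 0],
    [0, 0, 0],
    [0, 0, 0],
    [0, 0, 0],
  ],
)

```text
clock: 8.05
eef_pos: [461.1, -214.4, 44.5]
tcp_rot: [-3.14, -0.872, 0.077]
contact_force: [-0.9, -0.2, -1.1]
opening: 0.001
grasp_force: 0.0
```

```bash
cat >> h.py <<'E'
def arc(th,rho=49,off=1.5,dphi=0):
    "K for paddle angle th deg; phi schedule"
    phi=50 if th<50 else 50*(180-th)/130.
    t=np.radians(th);u=np.array([-np.cos(t),np.sin(t)]);n=np.array([np.sin(t),np.cos(t)])
    k=np.array([0,50])+rho*u-off*n
    return (*k,phi)
E
sed -i 's/tips=4\./tips=-1./' h.py
python3 - <<'E'
from h import *
a=[arc(t) for t in(10,18,26,34,42,50,58,66)];print(np.round(a,1).tolist());rows(a)
E
```

```text
[[-48.5, 57.0, 50.0], [-47.1, 63.7, 50.0], [-44.7, 70.1, 50.0], [-41.5, 76.2, 50.0], [-37.4, 81.7, 50.0], [-32.6, 86.6, 50.0], [-27.2, 90.8, 46.9], [-21.3, 94.2, 43.8]]
clock 8.05 pos [ 461.1 -214.4   44.5] F [-0.88 -0.16 -1.07] open 0.0 tips 25.0
[0.0015, -0.0003, -0.0035] [-0.0, 0.0, -0.1]
[0.0075, -0.0003, -0.0067] [-0.0, 0.0, -0.1]
[0.014, -0.0003, -0.009] [-0.0, 0.0, -0.1]
[0.0207, -0.0003, -0.0104] [-0.0, 0.0, -0.1]
[0.0275, -0.0003, -0.0109] [-0.0, 0.0, -0.1]
[0.0343, -0.0003, -0.0104] [-0.0, 0.0, -0.1]
[0.041, -0.0003, -0.0095] [-0.0, -3.1, -0.1]
[0.0474, -0.0003, -0.0077] [-0.0, -6.1, -0.0]
```

Emit:
carry_out(
  delta_pos=[
    [0.0015, 0, -0.0035],
    [0.0075, 0, -0.0067],
    [0.014, 0, -0.009],
    [0.0207, 0, -0.0104],
    [0.0275, 0, -0.0109],
    [0.0343, 0, -0.0104],
    [0.041, 0, -0.0095],
    [0.0474, 0, -0.0077],
  ],
  rot=[
    [0, 0, 0],
    [0, 0, 0],
    [0, 0, 0],
    [0, 0, 0],
    [0, 0, 0],
    [0, 0, 0],
    [0, -3.1, 0],
    [0, -6.1, 0],
  ],
)

```text
clock: 9.05
eef_pos: [485.8, -212.5, 85.7]
tcp_rot: [-3.14, -0.764, 0.076]
contact_force: [-1.5, 0.0, -1.5]
opening: 0.001
grasp_force: 0.5
```

Run:
```python
from h import *
rows([arc(t) for t in(66,72,78)])
o=[]
for n,(x,y) in(("top",(335,175)),("side",(310,135))):
    o.append(cv2.resize(r.grab_frame(n)[y:y+75,x:x+75],(400,400),interpolation=cv2.INTER_CUBIC))
cv2.imwrite("pics/f.png",np.hstack(o))
```

```text
clock 9.05 pos [ 485.8 -212.5   85.7] F [-1.47  0.01 -1.46] open 0.0 tips 25.0
[-0.0001, -0.0003, -0.0002] [-0.0, 0.1, -0.1]
[0.0047, -0.0003, 0.0012] [-0.0, -2.2, -0.1]
[0.0092, -0.0003, 0.003] [-0.0, -4.5, -0.1]
```

View pics/f.png

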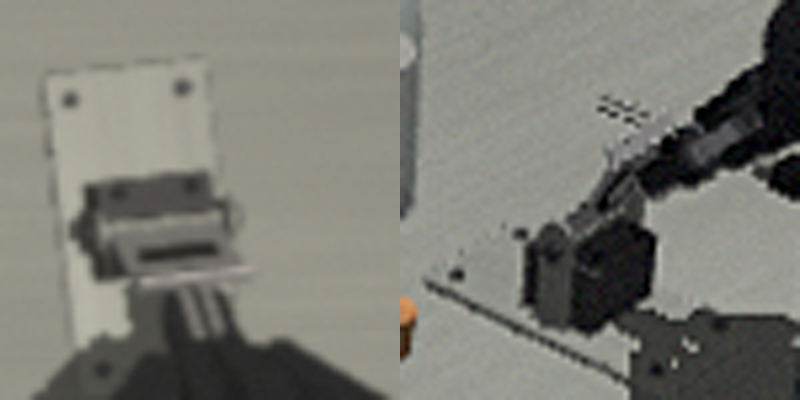

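The paddle now stands at about 65° with the tip behind its outer end, and the base corner at crop (47,72) has not moved. For the second half I'll open slightly and shift sideways, so that only one fingertip pushes and the grasp point stays clear of the paddle.

```bash
sed -i 's/def pose(Kx,Kz,phi,tips=-1.)/def pose(Kx,Kz,phi,tips=-3.,y=-34.)/; s/np.array(\[Kx,0,Kz\])/np.array([Kx,y,Kz])/' h.py
python3 - <<'E'
from h import *
rows([arc(55,off=22),]);rows([arc(55,off=22)],y=0)
E
```

```text
clock 9.15 pos [ 487.5 -212.9   87.2] F [0.04 0.22 0.02] open -0.0 tips 25.0
[-0.0316, 0.0331, -0.0027] [0.0, 4.1, 0.1]
clock 9.15 pos [ 487.5 -212.9   87.2] F [0.04 0.22 0.02] open -0.0 tips 25.0
[-0.0315, -0.0009, -0.0027] [0.0, 4.1, 0.1]
```

Emit:
carry_out(
  delta_pos=[
    [-0.016, 0, -0.0015],
    [-0.0315, 0, -0.0027],
    [-0.0315, 0.011, -0.0027],
    [-0.0315, 0.022, -0.0027],
    [-0.0316, 0.033, -0.0027],
    [-0.0316, 0.033, -0.0027],
  ],
  rot=[
    [0, 1, 0],
    [0, 3, 0],
    [0, 4.1, 0],
    [0, 4.1, 0],
    [0, 4.1, 0],
    [0, 4.1, 0],
  ],
)

```text
clock: 9.9
eef_pos: [464.4, -249.0, 66.2]
tcp_rot: [3.141, -0.838, 0.078]
contact_force: [0.0, -0.9, -0.5]
opening: -0.001
grasp_force: 0.0
```

Emit:
carry_out(
  delta_pos=[
    [0, 0, 0],
    [0, 0, 0],
    [0, 0, 0],
  ],
  rot=[
    [0, 0, 0],
    [0, 0, 0],
    [0, 0, 0],
  ],
  claw=0.03,
)

```text
clock: 10.28
eef_pos: [463.6, -246.9, 65.5]
tcp_rot: [-3.139, -0.837, 0.077]
contact_force: [0.5, -0.8, -0.0]
opening: 0.351
grasp_force: 0.0
```

Run:
```python
from h import *
rows([arc(t,rho=46) for t in(55,62,70,78,86,94,102,110)])
```

```text
clock 10.275 pos [ 463.6 -246.9   65.5] F [ 0.53 -0.81 -0.02] open 0.35 tips 25.0
[0.0219, 0.0012, 0.0077] [-0.1, 0.1, -0.1]
[0.0272, 0.0012, 0.0086] [-0.1, -2.6, -0.1]
[0.033, 0.0012, 0.0104] [-0.1, -5.7, -0.0]
[0.0385, 0.0011, 0.013] [-0.1, -8.7, -0.0]
[0.0435, 0.0011, 0.0163] [-0.1, -11.8, -0.0]
[0.0479, 0.0011, 0.0204] [-0.1, -14.9, -0.0]
[0.0517, 0.0012, 0.025] [-0.1, -18.0, -0.0]
[0.0548, 0.0012, 0.03] [-0.1, -21.0, -0.0]
```

Emit:
carry_out(
  delta_pos=[
    [0.0219, 0.001, 0.0077],
    [0.0272, 0.001, 0.0086],
    [0.033, 0.001, 0.0104],
    [0.0385, 0.001, 0.013],
    [0.0435, 0.001, 0.0163],
    [0.0479, 0.001, 0.0204],
    [0.0517, 0.001, 0.025],
    [0.0548, 0.001, 0.03],
  ],
  rot=[
    [0, 0, 0],
    [0, -2.6, 0],
    [0, -5.7, 0],
    [0, -8.7, 0],
    [0, -11.8, 0],
    [0, -14.9, 0],
    [0, -18, 0],
    [0, -21, 0],
  ],
)

```text
clock: 11.28
eef_pos: [522.5, -243.3, 86.1]
tcp_rot: [-3.14, -0.469, 0.078]
contact_force: [-0.8, 1.2, 0.4]
opening: 0.352
grasp_force: 0.4
```

Run:
```python
from h import *
rows([arc(t,rho=46) for t in(110,118,126,134,142,150,157,164)])
for t in("bottle_stand","bottle_lip"):
    for n in("top","side"):
        r.grab_frame(n);print(t,n,[(d["box"],round(d["p"],2)) for d in r.recognise(t,n)])
```

```text
clock 11.275 pos [ 522.5 -243.3   86.1] F [-0.82  1.2   0.36] open 0.35 tips 25.0
[-0.0, 0.0001, 0.0] [-0.1, 0.1, -0.0]
[0.004, 0.0001, 0.0043] [-0.1, -3.0, -0.0]
[0.0074, 0.0001, 0.0091] [-0.1, -6.1, -0.0]
[0.0101, 0.0001, 0.0143] [-0.1, -9.2, -0.0]
[0.0119, 0.0001, 0.0198] [-0.1, -12.2, -0.0]
[0.0129, 0.0001, 0.0255] [-0.1, -15.3, -0.0]
[0.013, 0.0001, 0.0306] [-0.1, -18.0, -0.0]
[0.0125, 0.0001, 0.0357] [-0.1, -20.7, -0.0]
bottle_stand top [([341.6, 183.8, 379.0, 252.0], 0.81), ([268.9, 240.2, 329.4, 309.6], 0.77), ([395.3, 281.5, 404.1, 290.7], 0.46)]
bottle_stand side [([313.6, 148.1, 374.2, 211.0], 0.96), ([308.8, 213.1, 374.9, 258.2], 0.88)]
bottle_lip top [([286.4, 270.0, 323.4, 304.4], 0.94), ([353.5, 201.5, 376.6, 222.8], 0.7)]
bottle_lip side [([335.3, 152.6, 352.8, 181.5], 0.69), ([341.9, 219.2, 378.0, 236.7], 0.62)]
```

Emit:
carry_out(
  delta_pos=[
    [0.004, 0, 0.0043],
    [0.0074, 0, 0.0091],
    [0.0101, 0, 0.0143],
    [0.0119, 0, 0.0198],
    [0.0129, 0, 0.0255],
    [0.013, 0, 0.0306],
    [0.0125, 0, 0.0357],
    [0.0125, 0, 0.0357],
  ],
  rot=[
    [0, -3, 0],
    [0, -6.1, 0],
    [0, -9.2, 0],
    [0, -12.2, 0],
    [0, -15.3, 0],
    [0, -18, 0],
    [0, -20.7, 0],
    [0, -20.7, 0],
  ],
)

```text
clock: 12.68
eef_pos: [549.9, -241.3, 59.4]
tcp_rot: [-3.139, -0.109, 0.078]
contact_force: [-0.7, -0.0, 0.0]
opening: 0.349
grasp_force: 0.0
```

Run:
```python
from h import *
rows([arc(t,rho=46) for t in(164,168,172,176,180)])
for n in("top","side"):
        r.grab_frame(n);print(n,[(d["box"],round(d["p"],2)) for d in r.recognise("bottle_lip",n)],[(d["box"],round(d["p"],2)) for d in r.recognise("bottle_stand",n)])
```

```text
clock 12.675 pos [ 549.9 -241.3   59.4] F [-0.69 -0.05  0.  ] open 0.35 tips 25.0
[-0.0001, 0.0, -0.0006] [-0.1, -0.1, 0.0]
[0.0003, 0.0, 0.0023] [-0.1, -1.7, 0.0]
[0.0006, 0.0, 0.0052] [-0.1, -3.2, 0.0]
[0.0006, 0.0, 0.0081] [-0.1, -4.7, 0.0]
[0.0004, 0.0001, 0.011] [-0.1, -6.3, 0.0]
top [([351.3, 186.9, 373.6, 221.8], 0.6), ([288.5, 270.1, 324.8, 306.2], 0.58)] [([342.1, 184.9, 377.9, 249.1], 0.9), ([270.1, 240.8, 331.2, 309.9], 0.72), ([151.3, 175.0, 173.0, 207.8], 0.25)]
side [([321.5, 164.9, 353.7, 180.7], 0.71), ([345.0, 219.4, 373.4, 235.3], 0.64)] [([315.4, 161.3, 376.8, 208.8], 0.91), ([308.3, 211.8, 376.1, 256.7], 0.89)]
```

Emit:
carry_out(
  delta_pos=[
    [0.0002, 0, 0.0015],
    [0.0003, 0, 0.003],
    [0.0006, 0, 0.0045],
    [0.0006, 0, 0.006],
    [0.0006, 0, 0.0081],
    [0.0006, 0, 0.0081],
  ],
  rot=[
    [0, -1, 0],
    [0, -2, 0],
    [0, -3, 0],
    [0, -4, 0],
    [0, -4.7, 0],
    [0, -4.7, 0],
  ],
)

```text
clock: 13.72
eef_pos: [551.4, -241.3, 51.6]
tcp_rot: [-3.14, -0.027, 0.078]
contact_force: [-1.0, -0.0, 0.6]
opening: 0.354
grasp_force: 0.0
```

Emit:
carry_out(
  delta_pos=[
    [0, 0, 0.001],
    [0, 0, 0.002],
    [0, 0, 0.002],
  ],
  rot=[
    [0, 0, 0],
    [0, 0, 0],
    [0, 0, 0],
  ],
)

```text
clock: 14.1
eef_pos: [551.3, -241.4, 50.5]
tcp_rot: [-3.14, -0.028, 0.078]
contact_force: [-1.1, 1.3, 6.3]
opening: 0.348
grasp_force: 2.9
```

Emit:
carry_out(
  delta_pos=[
    [0, 0, 0.001],
    [0, 0, 0.001],
  ],
  rot=[
    [0, 0, 0],
    [0, 0, 0],
  ],
)

```text
clock: 14.35
eef_pos: [551.4, -241.4, 50.3]
tcp_rot: [-3.14, -0.028, 0.078]
contact_force: [-3.5, 3.0, 14.1]
opening: 0.353
grasp_force: 7.2
```

The force rises to 14 N at the stop, so the paddle is flat. I'll lift off and check.

Emit:
carry_out(
  delta_pos=[
    [0, 0, -0.01],
    [0, 0, -0.03],
    [0, 0, -0.06],
    [-0.03, 0, -0.1],
    [-0.08, 0, -0.14],
    [-0.14, 0, -0.16],
    [-0.19, 0, -0.16],
    [-0.19, 0, -0.16],
  ],
  rot=[
    [0, 0, 0],
    [0, 0, 0],
    [0, 0, 0],
    [0, 0, 0],
    [0, 0, 0],
    [0, 0, 0],
    [0, 0, 0],
    [0, 0, 0],
  ],
)

```text
clock: 15.35
eef_pos: [354.6, -256.5, 204.8]
tcp_rot: [-3.141, -0.027, 0.076]
contact_force: [0.7, -0.4, 0.7]
opening: 0.352
grasp_force: 0.0
```

Run:
```python
from h import *
np.set_printoptions(precision=1,suppress=True)
print(r.sense()["contact_force"],r.sense()["eef_pos"])
Z=Ro.from_euler("z",.076)
for n in("top","side"):
    g=r.grab_frame(n);d=r.recognise("bottle_lip",n);print(n,[(x["box"],round(x["p"],2)) for x in d],[(x["box"],round(x["p"],2)) for x in r.recognise("bottle_stand",n)])
    hsv=cv2.cvtColor(g,cv2.COLOR_BGR2HSV)
    x0,y0,x1,y1=(345,180,382,252) if n=="top" else (312,155,380,212)
    m=((hsv[...,2]>165)&(hsv[...,1]<40))[y0:y1,x0:x1];ys,xs=np.nonzero(m)
    if len(xs): print("white",xs.min()+x0,ys.min()+y0,xs.max()+x0,ys.max()+y0,len(xs))
    for th in(2.8,3.0,3.14):
        c,s=np.cos(th),np.sin(th)
        P=[Z.apply([-c*a+s*b,y,50+s*a+c*b])+[514,-209,0] for a,b in((22,-1),(60,-1),(67,7)) for y in(-24,24)]
        q=proj(n,P);print(th,q[:4].ravel(),"lip",q[4:].ravel(), q.min(0),q.max(0))
```

```text
[ 0.7 -0.4  0.7] [ 354.6 -256.5  204.8]
top [([287.5, 270.1, 322.7, 307.0], 0.86), ([348.3, 185.6, 375.9, 219.7], 0.76)] [([393.8, 268.8, 433.1, 291.6], 0.93), ([268.3, 242.0, 328.4, 306.9], 0.92), ([344.0, 183.6, 379.7, 250.9], 0.84)]
white 345 190 377 248 963
2.8 [374.7 207.1 354.1 209.2 374.  191.3 353.3 193.4] lip [373.1 187.5 352.5 189.6] [352.5 187.5] [374.7 209.2]
3.0 [374.2 206.7 353.8 208.8 372.8 190.4 352.3 192.5] lip [371.8 187.3 351.5 189.4] [351.5 187.3] [374.2 208.8]
3.14 [373.9 206.6 353.6 208.7 372.  190.5 351.7 192.5] lip [371.  187.8 350.8 189.9] [350.8 187.8] [373.9 208.7]
side [([342.6, 218.1, 373.5, 235.3], 0.87), ([327.0, 167.1, 350.8, 178.9], 0.67)] [([308.0, 215.2, 374.7, 256.6], 0.87), ([317.5, 167.7, 375.0, 210.7], 0.73), ([243.3, 222.9, 261.4, 251.3], 0.53), ([223.3, 151.3, 255.5, 197.7], 0.23)]
white 316 157 377 210 187
2.8 [345.  168.5 333.8 175.5 334.7 159.7 323.4 166.4] lip [331.9 160.1 320.5 166.9] [320.5 159.7] [345.  175.5]
3.0 [344.6 169.7 333.3 176.7 333.6 163.  322.3 169.8] lip [331.1 164.2 319.8 170.9] [319.8 163. ] [344.6 176.7]
3.14 [344.4 170.6 333.2 177.7 333.2 165.6 321.9 172.4] lip [331.  167.2 319.7 174. ] [319.7 165.6] [344.4 177.7]
```

```bash
python3 -c "
from rig import r
print(r.sign_off())"
```

```text
the job is handed in; nothing more can be done
None
```

I turned the swing-top bottle's marker paddle right over and pressed it against its stop on the bottle side with about 14 N. The stand showed no visible shift in the images, and I handed the job in at about 15.5 s; no verdict came back.

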